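# Shut the red outlet valve in the covered bench air manifold

### The job

Shut off the compressed-air outlet with the red lever: push the cover of the grey valve box right back to uncover the three valves, push the red lever clockwise a full quarter turn until it lies across its pipe against the stop, then push the cover fully closed again so that nothing can knock the valve. Push gently with the fingertips or the outside of the fingers only - pinch and lift nothing; leave the blue and yellow levers as they stand and the loose things on the bench where they lie.

Things in the scene. Friction and masses are not known exactly. Their poses are not given: they have to be found in the camera images.
- manifold: grey sheet-metal valve box fixed on the bench, 206 (x) x 264 (y) x 68 mm high, brass couplings on its front, a small gauge (top at 112 mm) up to 32 mm behind its rear left. Origin: centre of its underside; x to its rear, away from the robot, y to its left, z up. Front half: an opening, x -99 to -4, y -128 to 128 mm, closed by the cover, over three valves; rear half: a fixed deck
- cover (a joint): aluminium cover, a sheet 102 (box x) x 252 (box y) mm in rails on the box, upper face 64.5 mm above the bench (66.5 at its folded front edge). 0 m = closed (its middle at box x = -52 mm); grows as it slides to the rear along box x; 0.094 m = fully back at its stops, over the deck. About 2 N of friction; stays where it is left
- pull_rib (a point): middle of the upper edge of the black rib on the cover, 80.5 mm above the bench; moves with the cover, axes as the box's. The rib stands 16 mm above the cover, is 12 mm thick (box x) and 100 mm long (box y), 20 mm in front of the cover's middle line; it can be pushed from the front or from behind
- valve_red: small brass valve with the red lever, inside the box under the cover. Origin: on its upright spindle's axis, at bench height; axes as the box's. The three spindles stand at box x = -74 mm and box y = -74, -2 and 70 mm; which colour stands where differs each time. Steel hub 19 mm across, top 55 mm above the bench
- lever_red (a joint): turn of the red lever. 0 rad = open: it lies along its pipe and points to the box's rear (box +x); grows clockwise seen from above; 1.571 = shut: it lies across the pipe at its stop and points to the box's right (box -y). Starts at 0 to 0.3. About 0.1 N m of friction; stays where it is left
- red_tip (a point): upper edge of the free end of the red lever, 44 mm from the spindle axis, 56 mm above the bench; its x points along the lever away from the spindle. The coloured sleeve is 11 mm wide, 42 to 56 mm above the bench, and runs from 11 to 44 mm from the axis; the brass below it is at most 37 mm high
- valve_blue: small brass valve with the blue lever, inside the box under the cover. Origin: on its upright spindle's axis, at bench height; axes as the box's. The three spindles stand at box x = -74 mm and box y = -74, -2 and 70 mm; which colour stands where differs each time. Steel hub 19 mm across, top 55 mm above the bench
- lever_blue (a joint): turn of the blue lever. 0 rad = open: it lies along its pipe and points to the box's rear (box +x); grows clockwise seen from above; 1.571 = shut: it lies across the pipe at its stop and points to the box's right (box -y). Starts at 0. About 0.1 N m of friction; stays where it is left
- blue_tip (a point): upper edge of the free end of the blue lever, 44 mm from the spindle axis, 56 mm above the bench; its x points along the lever away from the spindle. The coloured sleeve is 11 mm wide, 42 to 56 mm above the bench, and runs from 11 to 44 mm from the axis; the brass below it is at most 37 mm high
- valve_yellow: small brass valve with the yellow lever, inside the box under the cover. Origin: on its upright spindle's axis, at bench height; axes as the box's. The three spindles stand at box x = -74 mm and box y = -74, -2 and 70 mm; which colour stands where differs each time. Steel hub 19 mm across, top 55 mm above the bench
- lever_yellow (a joint): turn of the yellow lever. 0 rad = open: it lies along its pipe and points to the box's rear (box +x); grows clockwise seen from above; 1.571 = shut: it lies across the pipe at its stop and points to the box's right (box -y). Starts at about 1.5 to 1.57. About 0.1 N m of friction; stays where it is left
- yellow_tip (a point): upper edge of the free end of the yellow lever, 44 mm from the spindle axis, 56 mm above the bench; its x points along the lever away from the spindle. The coloured sleeve is 11 mm wide, 42 to 56 mm above the bench, and runs from 11 to 44 mm from the axis; the brass below it is at most 37 mm high
- driver_red: small black screwdriver with a red cap, lying flat, 14 x 153 x 14 mm; loose, to be left alone. Origin: centre of its underside
- ipa_bottle: white dispenser bottle with a green tip, standing, 54 mm across, 146 mm high; loose, to be left alone. Origin: centre of its underside
- screw_tray: round steel dish of small screws, 70 mm across, 20 mm high; loose, to be left alone. Origin: centre of its underside
- tape_roll: roll of amber tape lying flat, 62 mm across, 19 mm high; loose, to be left alone. Origin: centre of its underside
- battery_cell: flat black battery pack with a short lead, 74 x 154 x 10 mm; loose, to be left alone. Origin: centre of its underside

How it is judged:
By the outcome, as a careful person would: the job done as asked, in the order asked, and still so for the second after the job is handed in, with the robot touching nothing.
It also fails if it takes over 51 s, if anything falls off the work surface, if the arm or the gripper's body presses on something with over 40 N, if the wrist force passes 120 N, or if a joint passes its speed limit or range.

### The arm

A 7-joint arm with a two-finger parallel gripper is mounted at the origin on a cart in front of the work surface, level with it; the furniture and walls round the work are solid. World frame = base frame: x ahead of the robot, y to its left, z up, the work surface at z = 0. Lengths are in m, angles in rad, forces in N, time in s.
With the tool pointing down it reaches from about 0.425 to 0.925 m from the base axis. Payload 6.8 kg.
Tool frame: the origin (TCP) lies on the mounting face of the last link; the fingertips stand 173 mm ahead of it and the grasp point (between the pads) lies 155 mm ahead of it; z points along the fingers, y is the line along which they close (so a half turn about z gives the same grasp; the last joint's range is limited). The gripper opens to 85 mm and grips with 20 to 120 N. Pads are 22 mm wide; open, the fingers measure 114 mm over their backs; the gripper's body (76 mm by 85 mm) begins 54 mm behind the grasp point. The pads swing forward as they close: fully open they stand 13 mm farther back than shut.
Start: joints at [1.16, 0.477, 0.022, 1.555, -0.011, 1.109, -0.083], TCP at [0.201, -0.644, 0.405] pointing down, gripper open.
Joint ranges: [-2.96, 2.96], [-0.34, 2.1], [-1.41, 1.46], [0.24, 2.44], [-1.37, 4.51], [0.17, 1.92], [-2.96, 2.96]. Speed limits (rad/s): [2.39, 2.39, 3.14, 3.14, 3.14, 3.14, 3.14].

### API

Orientations are given as a unit quaternion [w, x, y, z].
In Python, from station import bot gives the robot as it stands. The module is installed in compiled form; this text tells all that it offers.
- The arm moves only by the shell command python3 -m pendant 'ROWS' [FORCE]. ROWS is JSON, a list of rows, each a list of 5 numbers: the finger opening in m, from 0 to 0.0854, then the shift along the tool's x, y, z in m, then the turn about the tool's z in degrees. In form: [[jaw, x, y, z, yaw], ...]. A call has 1 to 12 rows; each row shifts and turns the commanded pose from where the row before left it, along the tool's axes as they then stand; what a row does not reach is not made up. A row lasts 1/12 s, in which the tool goes at most 41.7 mm and 7.16 degrees, less where a joint would pass 70% of its speed; a pose out of reach is approached as far as the arm can. A call with a gripper value outside its range is refused whole. The fingers move at their own pace and stop on an object; FORCE is the grip in N (left out, the last holds). Time passes only in rows, so rows that do not move let the fingers close. It gives the time, the measured TCP pose, the force, the opening and the grip force at its end, in the units of the state.
- bot.get_obs(): the state, without advancing time (a new reading comes with each control period).
- bot.read_camera(name): name is "side" or "top" or "wrist"; returns (picture, depth): 400x640x3 uint8, blue, green, red; 400x640 float32, m along the optical axis (not along the pixel's ray), 0 where there is no reading.
- bot.camera_model(name): a dict with "intrinsics" (3x3 intrinsics, pixels), "R" (3x3) and "t" (3): a world point X has camera coordinates R X + t. Camera axes: x right, y down, z forward; pixel columns grow to the right and rows downward; lengths in m; the calibration is good to about 2 mm. A picture is of the moment at which its call begins: read the wrist's pose just before it. camera_model takes no time and is no camera call; for the wrist camera it gives the pose at the moment of the call.
- bot.hand_in(): hands the job in; it is judged then, once.
Trained networks look in the newest picture that a camera, given by its name, has taken for a name from the list of things; names that differ only in an ending like _2 or _b are one class to them, and where a whole thing is asked for, a point or a joint stands for the part that bears it (a point fixed in the world has none). Each returns a list of dicts, best first, with "score" (0 to 1); they miss things now and then, are a little off and sometimes report something else, mostly with a low value. They report only what shows in the picture. A call takes as long as a camera call.
- bot.boxes_of(name, camera): "at" ([column, row] in pixels, amid what is visible of it).
- bot.trace(name, camera): "mask" (400x640 bool, what is visible of it) and "at" ([column, row] in pixels, amid what is visible of it).
- bot.pinpoint(name, camera): "at" ([column, row] in pixels: a listed point, or the origin of a listed thing).
The state is a dict: "t": time; "q": joint angles; "joint_vel": joint speeds; "joint_torque": joint torques, N m; "eef_pos": TCP position; "tool_rot": TCP orientation; "contact_force": force on the tool from outside, world axes, zero at the start; "torque": the same for the moment, N m; "gripper_width": opening from 0.0 (shut) to 1.0 (fully open); "grasp_force": force on a finger pad.
Only numpy, scipy, OpenCV 4.12 (cv2) and the standard library are available. Lean on these libraries where they do the work, as an engineer would, in place of code of your own. Each camera call takes 0.05 s, during which the arm holds its last target. There are 200 camera calls.

## Working session

There is one attempt and no reset: what is moved stays moved. The work goes in short steps, Python scripts to look and compute and a shell command to move; the robot and the scene stay as the last step left them, time stands still between calls to the robot, and variables do not carry over. Pictures are saved under pics/ and viewed, at most 10 in all, crops included, and the job is handed in when it is done.

```bash
mkdir -p pics
cat > h.py <<'E'
import numpy as np, cv2
from station import bot
from scipy.spatial.transform import Rotation as Ro
def ray(cam,px,z):
    m=bot.camera_model(cam);K,R,t=map(np.array,(m["intrinsics"],m["R"],m["t"]))
    c=-R.T@t; d=R.T@np.linalg.inv(K)@np.array([px[0],px[1],1.]); return c+d*(z-c[2])/d[2]
def proj(cam,X):
    m=bot.camera_model(cam);K,R,t=map(np.array,(m["intrinsics"],m["R"],m["t"]))
    p=K@(R@np.array(X)+t); return p[:2]/p[2]
E
python3 - <<'E'
from h import *
o=bot.get_obs(); q=o["tool_rot"]; print(o["eef_pos"],q,o["gripper_width"],o["t"])
print(Ro.from_quat([q[1],q[2],q[3],q[0]]).as_matrix().round(3))
for c in ["top","side"]:
    im,d=bot.read_camera(c); cv2.imwrite(f"pics/{c}0.png",im)
    for n,z in [("pull_rib",.0805),("manifold",0),("ipa_bottle",0),("cover",.0645)]:
        for r in bot.pinpoint(n,c)[:1]: print(c,n,r["score"],np.round(r["at"]),ray(c,r["at"],z).round(4))
m=None
im,d=bot.read_camera("top")
r=bot.trace("cover","top")
if r:
    m=r[0]["mask"]; ys,xs=np.nonzero(m); pts=np.array([ray("top",(x,y),.0645)[:2] for x,y in zip(xs[::5],ys[::5])]).astype(np.float32)
    print(r[0]["score"],cv2.minAreaRect(pts))
E
```

```text
[ 0.20121224 -0.64400123  0.4037149 ] [-9.27237692e-04  9.88555212e-01  1.50856500e-01 -2.24408797e-04] 1.0014450427610084 0.0
[[ 0.954  0.298 -0.001]
 [ 0.298 -0.954  0.002]
 [-0.    -0.002 -1.   ]]
top pull_rib 0.74 [277. 239.] [0.3928 0.2522 0.0805]
top manifold 0.73 [262. 212.] [0.4468 0.2899 0.    ]
top ipa_bottle 0.64 [210. 131.] [0.6338 0.413  0.    ]Traceback (most recent call last):
  File "<stdin>", line 7, in <module>
ValueError: it knows: battery_cell, blue_tip, driver_red, ipa_bottle, manifold, pull_rib, red_tip, screw_tray, tape_roll, valve_blue, valve_red, valve_yellow, yellow_tip
```

Run:
```python
from h import *
im,d=bot.read_camera("top"); ims,ds=bot.read_camera("side")
cv2.imwrite("pics/both.png",np.vstack([im[60:360,:],ims[100:400]]))
def rect(n,c,z):
    r=bot.trace(n,c)
    if not r: print(n,"none");return
    ys,xs=np.nonzero(r[0]["mask"]); pts=np.array([ray(c,(x,y),z)[:2] for x,y in zip(xs,ys)]).astype(np.float32)
    print(n,c,r[0]["score"],cv2.minAreaRect(pts))
rect("manifold","top",.066);rect("pull_rib","top",.0805)
for n,z in [("pull_rib",.0805),("manifold",0)]:
    for r in bot.pinpoint(n,"side")[:1]: print(n,r["score"],np.round(r["at"]),ray("side",r["at"],z).round(4))
```

```text
Traceback (most recent call last):
  File "h.py", line 5, in ray
    m=bot.camera_model(cam);K,R,t=map(np.array,(m["intrinsics"],m["R"],m["t"]))
ValueError: time passes only in moves, steps and waits
```

View pics/both.png

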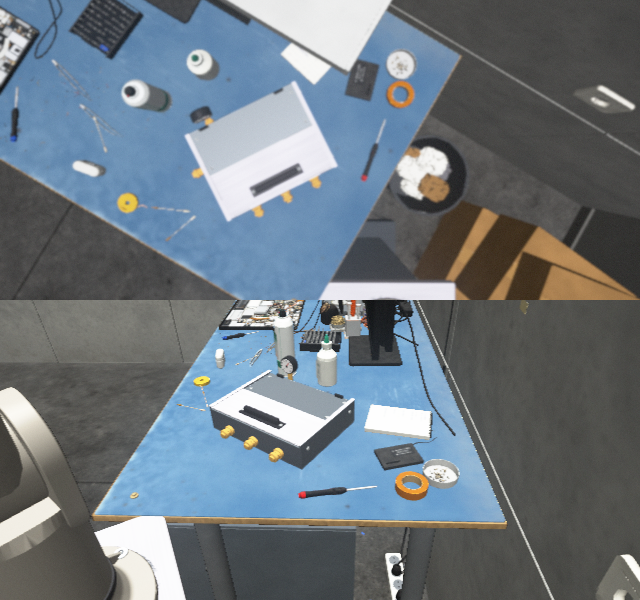

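The top picture shows the box at about (262,212), rotated roughly 35°, with the black rib at (277,239). The gauge is at (202,175), the bottle at (210,125), and the driver, tape and tray are to its right. Next I'll fix the yaw using vectorised code.

```bash
cat > h.py <<'E'
import numpy as np, cv2
from station import bot
from scipy.spatial.transform import Rotation as Ro
def model(cam):
    m=bot.camera_model(cam); return [np.array(m[k]) for k in ("intrinsics","R","t")]
def rays(M,px,z):
    K,R,t=M; px=np.atleast_2d(px); c=-R.T@t
    d=np.c_[px,np.ones(len(px))]@np.linalg.inv(K).T@R
    return c+d*((z-c[2])/d[:,2])[:,None]
def pix(M,X):
    K,R,t=M; p=(np.atleast_2d(X)@R.T+t)@K.T; return p[:,:2]/p[:,2:]
def rect(M,mask,z):
    ys,xs=np.nonzero(mask); return cv2.minAreaRect(rays(M,np.c_[xs,ys],z)[:,:2].astype(np.float32))
E
python3 - <<'E'
from h import *
for c in ["top","side"]:
    im,d=bot.read_camera(c); M=model(c); K,R,t=M
    r=bot.trace("pull_rib",c); print(c,r[0]["score"],rect(M,r[0]["mask"],.0805),np.round(r[0]["at"]))
    r=bot.trace("manifold",c); print(c,r[0]["score"],rect(M,r[0]["mask"],.066))
    for n,z in [("pull_rib",.0805),("manifold",0)]:
        for r in bot.pinpoint(n,c)[:1]: print(n,r["score"],rays(M,r["at"],z).round(4))
    v,u=np.mgrid[0:400:1,0:640:1]; P=((np.stack([u,v,np.ones_like(u)],-1)@np.linalg.inv(K).T)*d[...,None]-t)@R
    P=P[d>0]
    b=P[(abs(P[:,0]-.42)<.3)&(abs(P[:,1]-.25)<.35)&(P[:,2]>.15)]
    if len(b): print("tall",b.min(0),b.max(0))
    b=P[(P[:,0]>.1)&(P[:,0]<.8)&(P[:,1]>-.65)&(P[:,1]<.3)&(P[:,2]>.2)]
    if len(b): print("path",np.percentile(b,[1,50,99],axis=0).round(2).tolist())
E
```

```text
top 0.83 ((0.4083460867404938, 0.263813316822052), (0.1012052521109581, 0.24279533326625824), 27.300899505615234) [271. 233.]
top 0.8 ((0.46510976552963257, 0.30560991168022156), (0.24418318271636963, 0.2879717946052551), 27.299701690673828)
pull_rib 0.89 [[0.3811 0.2578 0.0805]]
manifold 0.64 [[0.446 0.294 0.   ]]
tall [0.53724424 0.06657582 0.15008675] [0.71986094 0.54926192 0.61900758]
path [[0.56, -0.38, 0.21], [0.66, -0.06, 0.46], [0.79, 0.29, 0.6]]
side 0.94 ((0.40071988105773926, 0.24260921776294708), (0.10013701766729355, 0.23762202262878418), 27.504911422729492) [273. 216.]
side 0.84 ((0.4816663861274719, 0.2821621298789978), (0.35041236877441406, 0.31926435232162476), 26.93779182434082)
pull_rib 0.91 [[0.3902 0.2463 0.0805]]
manifold 0.58 [[0.4614 0.2821 0.    ]]
tall [0.53999325 0.31433414 0.15035268] [0.71999676 0.5313454  0.38528087]
path [[0.59, -0.36, 0.2], [0.69, -0.19, 0.34], [0.8, -0.01, 0.5]]
```

Run:
```python
from h import *
A=[]
for c in ["top","side"]:
    im,d=bot.read_camera(c); M=model(c); K,R,t=M
    r=bot.trace("pull_rib",c); (cx,s,a)=rect(M,r[0]["mask"],.0645); print(c,cx,s,a)
    m=r[0]["mask"]; g=cv2.cvtColor(im,cv2.COLOR_BGR2GRAY); k=(cv2.erode(m.astype(np.uint8),np.ones((5,5)))>0)&(g<80)
    print("rib dark",rect(M,k,.0725), k.sum())
    v,u=np.mgrid[0:400,0:640]; P=((np.stack([u,v,np.ones_like(u)],-1)@np.linalg.inv(K).T)*d[...,None]-t)@R
    A.append(P[d>0])
P=np.vstack(A); P=P[(P[:,2]>.12)&(P[:,2]<.9)]; r=np.hypot(P[:,0],P[:,1]); b=np.degrees(np.arctan2(P[:,1],P[:,0]))
for k in range(-80,70,10):
    s=(b>=k)&(b<k+10)&(r>.3)&(r<1)
    if s.sum()>20:
        i=np.argsort(r[s])[:max(5,s.sum()//100)]; print(k,s.sum(),r[s][i].mean().round(3),P[s][i].mean(0).round(3))
```

```text
top (0.4074254035949707, 0.26485109329223633) (0.10181557387113571, 0.24499152600765228) 27.02826499938965
rib dark ((0.3898729085922241, 0.24660617113113403), (0.017180023714900017, 0.0), 120.3056411743164) 2
side (0.4080551564693451, 0.2647498846054077) (0.1070312112569809, 0.2500547766685486) 27.678876876831055
rib dark ((0.3903919458389282, 0.24790120124816895), (0.025981562212109566, 0.11770323663949966), 27.256309509277344) 338
-50 224 0.7 [ 0.534 -0.452  0.153]
-40 5036 0.679 [ 0.571 -0.368  0.162]
-30 18615 0.689 [ 0.603 -0.333  0.223]
-20 28248 0.701 [ 0.659 -0.237  0.308]
-10 18157 0.734 [ 0.723 -0.126  0.332]
0 8440 0.642 [0.633 0.107 0.517]
10 14504 0.575 [0.553 0.156 0.512]
20 10316 0.626 [0.587 0.218 0.51 ]
30 674 0.752 [0.63  0.411 0.123]
40 1174 0.743 [0.545 0.505 0.144]
```

```bash
python3 -m pendant '[[0,0.02,-0.016,0,-5],[0,0.028,-0.0225,0,-5],[0,0.0285,-0.0225,0,0],[0,0.0285,-0.0225,0,0],[0,0.0285,-0.0225,0,0],[0,0.0285,-0.0225,0,0],[0,0.0285,-0.0225,0,0],[0,0.0285,-0.0225,0,0],[0,0.0285,-0.0225,0,0],[0,0.0285,-0.0225,0,0],[0,0.0285,-0.0225,0,0],[0,0.0285,-0.0225,0,0]]'
```

```text
t: 2.05
eef_pos: [0.3831, -0.2592, 0.4051]
tool_rot: [0.0, 0.972, 0.236, 0.0]
contact_force: [1.2, 0.3, 0.6]
gripper_width: 0.002
grasp_force: 0.0
```

```bash
cat > go.py <<'E'
# go.py bx by ztip : remaining shift in tool axes to a box-frame point (fingertip) ; box pose below
import sys
from h import *
B=np.array([.454,.2887]);YAW=np.radians(27.3)
def b2w(x,y): return B+np.array([np.cos(YAW)*x-np.sin(YAW)*y,np.sin(YAW)*x+np.cos(YAW)*y])
if __name__=="__main__":
    o=bot.get_obs();q=o["tool_rot"];R=Ro.from_quat([q[1],q[2],q[3],q[0]]).as_matrix();p=np.array(o["eef_pos"]);tip=p+R[:,2]*.173
    yaw=np.degrees(np.arctan2(R[1,0],R[0,0]))
    dx=tip[:2]-B; c,s=np.cos(YAW),np.sin(YAW)
    print("t",round(o["t"],2),"tcp",p.round(4),"tip box",np.round([c*dx[0]+s*dx[1],-s*dx[0]+c*dx[1],tip[2]],4),"yaw-box",round(yaw-27.3,2),"F",np.round(o["contact_force"],1),"tilt",R[:2,2].round(3),"w",round(o["gripper_width"],2))
    if len(sys.argv)>3:
        a=list(map(float,sys.argv[1:4])); w=np.r_[b2w(a[0],a[1]),a[2]]-tip; print("tool shift",(R.T@w).round(4))
E
python3 go.py -0.109 0 0.11
```

```text
t 2.05 tcp [ 0.3831 -0.2592  0.4051] tip box [-0.3143 -0.4545  0.2321] yaw-box 0.04 F [1.2 0.3 0.6] tilt [ 0.001 -0.001] w 0.0
tool shift [ 0.2055 -0.4544  0.1217]
```

```bash
python3 -m pendant '[[0,0.0274,-0.025,0,0],[0,0.0274,-0.025,0,0],[0,0.0274,-0.025,0,0],[0,0.0274,-0.025,0,0],[0,0.0274,-0.025,0,0],[0,0.0274,-0.025,0,0],[0,0.005,-0.038,0.005,0],[0,0.005,-0.038,0.005,0],[0,0.005,-0.038,0.005,0],[0,0.005,-0.038,0.01,0],[0,0.005,-0.038,0.01,0],[0,0.005,-0.038,0.01,0]]'; python3 go.py -0.109 0 0.0715
```

```text
t: 3.05
eef_pos: [0.3809, 0.1657, 0.3598]
tool_rot: [0.0, 0.972, 0.236, 0.001]
contact_force: [2.0, 0.0, -0.5]
gripper_width: 0.001
grasp_force: 0.0
t 3.05 tcp [0.3809 0.1657 0.3598] tip box [-0.1212 -0.0759  0.1868] yaw-box 0.01 F [ 2.   0.  -0.5] tilt [0.002 0.   ] w 0.0
tool shift [ 0.012  -0.0759  0.1153]
```

```bash
python3 -m pendant '[[0,0.003,-0.025,0.025,0],[0,0.003,-0.025,0.025,0],[0,0.003,-0.025,0.025,0],[0,0,0,0,0],[0,0,0,0,0]]'
python3 - <<'E'
from h import *
from go import b2w
im,d=bot.read_camera("wrist"); M=model("wrist"); print(bot.get_obs()["eef_pos"])
r=bot.trace("pull_rib","wrist")
if r: print(r[0]["score"],rect(M,r[0]["mask"],.0645))
for r in bot.pinpoint("pull_rib","wrist")[:1]: print(r["score"],r["at"],rays(M,r["at"],.0805), b2w(-.072,0))
for x,y in [(-.078,-.05),(-.078,.05),(-.066,-.05),(-.066,.05)]:
    p=pix(M,np.r_[b2w(x,y),.0805])[0]; cv2.circle(im,tuple(int(v) for v in p),3,(0,0,255),-1)
cv2.imwrite("pics/w1.png",im)
E
python3 go.py -0.105 0 0.0715
```

```text
t: 3.47
eef_pos: [0.3544, 0.2359, 0.2838]
tool_rot: [0.0, 0.971, 0.238, -0.001]
contact_force: [-1.0, 0.8, 1.0]
gripper_width: -0.003
grasp_force: 0.0
[0.35525689 0.23510257 0.28463085]
0.7 ((0.40896034240722656, 0.2637304663658142), (0.10283078998327255, 0.24940596520900726), 26.899429321289062)
0.69 [316.5, 169.8] [[0.39054463 0.25474337 0.0805    ]] [0.39001956 0.25567723]
t 3.62 tcp [0.3561 0.2343 0.2854] tip box [-0.1117 -0.0035  0.1124] yaw-box -0.05 F [-0.5  0.2  0. ] tilt [0.001 0.   ] w 0.0
tool shift [ 0.0067 -0.0036  0.0409]
```

View pics/w1.png

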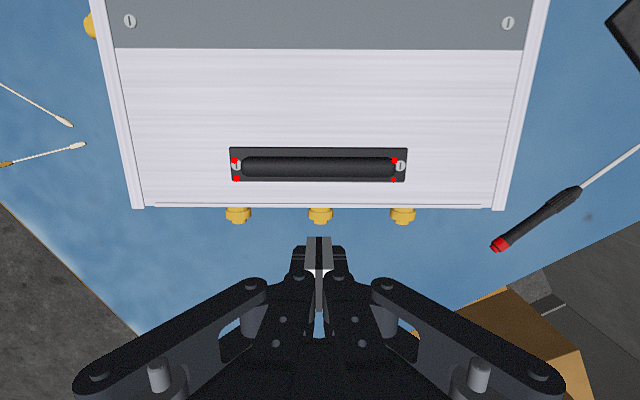

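The rib lies at (230–405, 148–182) and the projected corners fall on it. The closed fingertips are at (318,243), just in front of the box.

```bash
python3 -m pendant '[[0,0.003,-0.0035,0.02,0],[0,0.003,0,0.021,0],[0,0.008,0,0,0],[0,0.01,0,0,0],[0,0.012,0,0,0],[0,0.012,0,0,0],[0,0.012,0,0,0],[0,0.012,0,0,0],[0,0.012,0,0,0],[0,0.012,0,0,0],[0,0.012,0,0,0],[0,0.004,0,0,0]]'; python3 go.py 0.010 0 0.0715
```

```text
t: 4.62
eef_pos: [0.4555, 0.2895, 0.2452]
tool_rot: [-0.0, 0.972, 0.235, 0.001]
contact_force: [-0.7, -1.0, 1.3]
gripper_width: 0.0
grasp_force: 1.1
t 4.62 tcp [0.4555 0.2895 0.2452] tip box [0.002  0.     0.0722] yaw-box -0.09 F [-0.7 -1.   1.3] tilt [0.002 0.001] w 0.0
tool shift [0.008  0.     0.0007]
```

```bash
python3 -m pendant '[[0,0.003,0,0,0],[0,0.003,0,0,0],[0,0.003,0,0,0],[0,0,0,0,0]]'; python3 go.py -0.09 0 0.15
```

```text
t: 4.95
eef_pos: [0.4589, 0.2923, 0.2436]
tool_rot: [0.002, 0.972, 0.236, -0.003]
contact_force: [-10.7, -6.6, 8.3]
gripper_width: -0.003
grasp_force: 6.1
t 4.95 tcp [0.4589 0.2923 0.2436] tip box [0.0047 0.0005 0.0706] yaw-box 0.05 F [-10.7  -6.6   8.3] tilt [-0.006 -0.006] w -0.0
tool shift [-0.0953  0.0006 -0.0787]
```

The cover is at its stop: the force rose to about 12 N at the expected 94 mm. I'll back off, raise the tool and look at the valves.

```bash
python3 -m pendant '[[0,-0.012,0,0,0],[0,-0.01,0,-0.03,0],[0,-0.03,0,-0.04,0],[0,-0.035,0,-0.015,0],[0,-0.01,0,0,0],[0,0,0,0,0],[0,0,0,0,0]]'
python3 - <<'E'
from h import *
from go import b2w,B,YAW
c,s=np.cos(YAW),np.sin(YAW)
w2b=lambda p:np.array([c*(p[0]-B[0])+s*(p[1]-B[1]),-s*(p[0]-B[0])+c*(p[1]-B[1])])
im,d=bot.read_camera("wrist"); M=model("wrist")
for n in ("red","blue","yellow"):
    for r in bot.pinpoint(n+"_tip","wrist")[:1]: print(n,"tip",r["score"],np.round(r["at"]),w2b(rays(M,r["at"],.056)[0]).round(4))
    for r in bot.pinpoint("valve_"+n,"wrist")[:1]: print(n,"valve",r["score"],np.round(r["at"]),w2b(rays(M,r["at"],0)[0]).round(4))
for r in bot.pinpoint("pull_rib","wrist")[:1]: print("rib",r["score"],w2b(rays(M,r["at"],.0805)[0]).round(4))
for y in (-.074,-.002,.07):
    cv2.circle(im,tuple(int(v) for v in pix(M,np.r_[b2w(-.074,y),.055])[0]),3,(255,0,255),-1)
cv2.imwrite("pics/w2.png",im)
E
python3 go.py
```

```text
t: 5.53
eef_pos: [0.3797, 0.2512, 0.3228]
tool_rot: [0.0, 0.972, 0.236, 0.001]
contact_force: [-0.9, 0.7, -0.5]
gripper_width: -0.0
grasp_force: 0.0
red tip 0.57 [409. 142.] [-0.0307 -0.0745]
red valve 0.82 [387. 180.] [-0.0768 -0.0731]
blue tip 0.67 [236. 140.] [-0.029   0.0698]
blue valve 0.67 [253. 178.] [-0.0736  0.0707]
yellow tip 0.82 [372. 190.] [-0.0722 -0.0458]
yellow valve 0.63 [322. 179.] [-0.0756 -0.0024]
rib 0.67 [ 0.0222 -0.0012]
t 5.93 tcp [0.3797 0.2516 0.3216] tip box [-0.0831  0.0012  0.1486] yaw-box 0.05 F [-0.8  0.7 -0.6] tilt [-0.001  0.   ] w -0.0
```

View pics/w2.png

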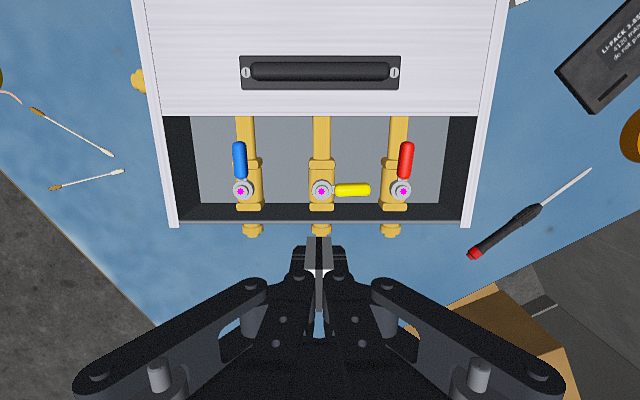

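The cover is fully back. The levers are blue at left (239,160) pointing to the rear, yellow in the middle (350,190) lying across, and red at right (405,160) pointing to the rear. The spindle markers sit on the hubs.

```bash
python3 -m pendant '[[0,0.02,0.022,0.0,0],[0,0.02,0.022,0.02,0],[0,0,0,0.03,0],[0,0,0,0,0]]'; python3 go.py -0.042 -0.045 0.046; python3 -c "
from h import *
print(np.round(bot.get_obs()['q'],2)); im,d=bot.read_camera('wrist'); cv2.imwrite('pics/w3.png',im)"
```

```text
t: 6.27
eef_pos: [0.4353, 0.2287, 0.2678]
tool_rot: [0.001, 0.972, 0.235, -0.003]
contact_force: [-2.3, 0.2, -0.5]
gripper_width: 0.004
grasp_force: 0.0
t 6.27 tcp [0.4353 0.2287 0.2678] tip box [-0.0454 -0.0447  0.0948] yaw-box -0.12 F [-2.3  0.2 -0.5] tilt [-0.006 -0.003] w 0.0
tool shift [0.0037 0.0002 0.0488]
[-0.13  0.43 -0.59  2.07  0.35  0.74 -2.03]
```

View pics/w3.png

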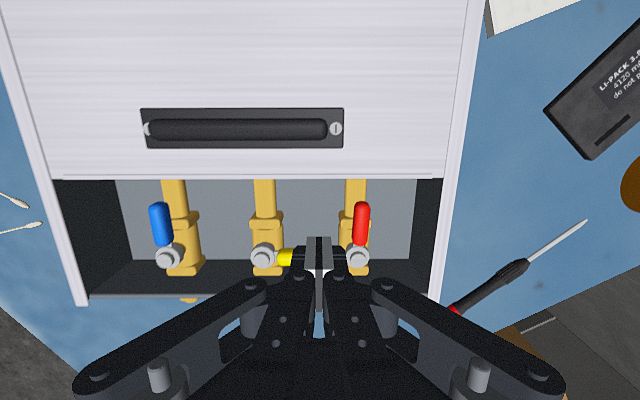

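Red is fully open at (361,222) and the closed fingers are between it and yellow. For a cw arc I'll check the wrist range by turning the tool -90° above the box first.

```bash
python3 -m pendant '[[0,0,0,0,-7],[0,0,0,0,-7],[0,0,0,0,-7],[0,0,0,0,-7],[0,0,0,0,-7],[0,0,0,0,-7],[0,0,0,0,-7],[0,0,0,0,-7],[0,0,0,0,-7],[0,0,0,0,-7],[0,0,0,0,-7],[0,0,0,0,-7]]'; python3 -m pendant '[[0,0,0,0,-6],[0,0,0,0,0]]' >/dev/null; python3 go.py -0.043 -0.048 0.046; python3 -c "
from h import *
print(np.round(bot.get_obs()['q'],2))"
```

```text
t: 7.32
eef_pos: [0.4348, 0.2316, 0.2736]
tool_rot: [0.001, 0.561, 0.828, 0.0]
contact_force: [0.1, -0.5, 0.2]
gripper_width: -0.001
grasp_force: 0.0
t 7.48 tcp [0.4349 0.2313 0.2733] tip box [-0.0432 -0.0422  0.1003] yaw-box 90.32 F [-0.1  0.2  0.3] tilt [0.001 0.   ] w -0.0
tool shift [-0.0058  0.0001  0.0543]
[ 0.15  0.54 -0.96  2.05  0.59  0.85 -0.67]
```

```bash
python3 -m pendant '[[0,-0.004,0,0.015,0],[0,0,0,0.02,0],[0,0,0,0.019,0],[0,0,0,0,0]]'; python3 go.py -0.043 -0.0575 0.046
```

```text
t: 7.82
eef_pos: [0.436, 0.2266, 0.2164]
tool_rot: [-0.001, 0.521, 0.854, -0.002]
contact_force: [-0.6, 0.3, -0.5]
gripper_width: 0.001
grasp_force: 0.0
t 7.82 tcp [0.436  0.2266 0.2164] tip box [-0.0451 -0.047   0.0434] yaw-box 89.91 F [-0.6  0.3 -0.5] tilt [-0.003 -0.002] w 0.0
tool shift [-0.0105  0.0021 -0.0026]
```

```bash
python3 -m pendant '[[0,-0.005,0.001,-0.001,0],[0,-0.004,0.001,-0.001,0],[0,-0.0028,0.0013,0,5],[0,-0.0028,0.0013,0,5],[0,-0.0028,0.0013,0,5],[0,-0.0028,0.0013,0,5],[0,-0.0028,0.0013,0,5],[0,-0.0028,0.0013,0,5],[0,0,0,0,0]]'
python3 - <<'E'
from h import *
from go import *
im,d=bot.read_camera("wrist"); cv2.imwrite("pics/w4.png",im)
a=np.radians(30-0);
E
python3 go.py -0.0389 -0.0752 0.046
```

```text
t: 8.57
eef_pos: [0.4557, 0.2064, 0.2219]
tool_rot: [0.0, 0.725, 0.689, 0.002]
contact_force: [-0.2, 3.0, -0.7]
gripper_width: -0.002
grasp_force: 1.1
t 8.62 tcp [0.4556 0.2065 0.2217] tip box [-0.0357 -0.0738  0.0487] yaw-box 60.08 F [-0.1  1.9  0.9] tilt [0.003 0.002] w 0.0
tool shift [-0.0028 -0.0021  0.0027]
```

View pics/w4.png

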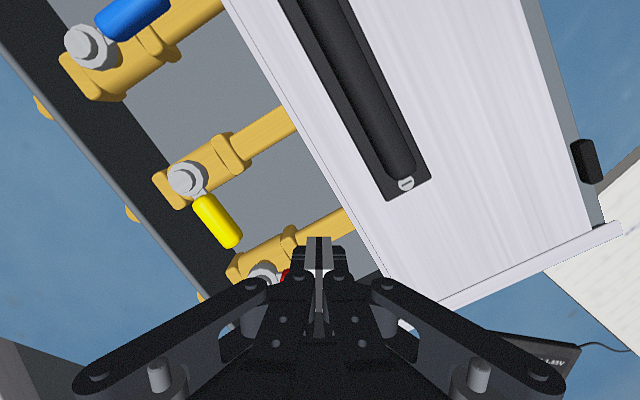

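The red lever's end shows just under the fingers at (285,272), and 2–3 N of contact force shows it is moving. Yellow and blue are untouched, so I'll carry on with the arc.

```bash
python3 -m pendant '[[0,-0.004,0,0.001,5],[0,-0.004,0,0.001,5],[0,-0.0033,0.0006,0,5],[0,-0.0028,0.0013,0,5],[0,-0.0028,0.0013,0,5],[0,-0.0028,0.0013,0,5],[0,0,0,0,0]]'; python3 go.py -0.0435 -0.0925 0.046
```

```text
t: 9.2
eef_pos: [0.4552, 0.1858, 0.2193]
tool_rot: [0.0, 0.878, 0.479, 0.002]
contact_force: [1.5, 2.2, 1.7]
gripper_width: -0.002
grasp_force: 1.4
t 9.2 tcp [0.4552 0.1858 0.2193] tip box [-0.0455 -0.092   0.0463] yaw-box 29.98 F [1.5 2.2 1.7] tilt [0.003 0.002] w -0.0
tool shift [0.0015 0.0014 0.0004]
```

```bash
python3 -m pendant '[[0,-0.0028,0.0013,0,5],[0,-0.0028,0.0013,0,5],[0,-0.0028,0.0013,0,5],[0,-0.0028,0.0013,0,5],[0,-0.0028,0.0013,0,5],[0,-0.0028,0.0013,0,5],[0,0,0,0,0]]'; python3 go.py -0.0575 -0.105 0.046
```

```text
t: 9.78
eef_pos: [0.4492, 0.1691, 0.2193]
tool_rot: [-0.001, 0.972, 0.237, 0.003]
contact_force: [3.7, 2.6, -0.4]
gripper_width: 0.002
grasp_force: 2.7
t 9.78 tcp [0.4492 0.1691 0.2193] tip box [-0.0582 -0.104   0.0464] yaw-box 0.07 F [ 3.7  2.6 -0.4] tilt [0.005 0.003] w 0.0
tool shift [0.0007 0.001  0.0004]
```

```bash
python3 -m pendant '[[0,-0.002,0,0,0],[0,-0.002,0,0,0],[0,-0.001,0,0,0],[0,0,0,0,0]]'; python3 go.py
```

```text
t: 10.12
eef_pos: [0.4477, 0.1683, 0.2201]
tool_rot: [-0.003, 0.971, 0.239, 0.006]
contact_force: [15.0, 7.0, -9.5]
gripper_width: 0.004
grasp_force: 8.1
t 10.12 tcp [0.4477 0.1683 0.2201] tip box [-0.0585 -0.1038  0.0471] yaw-box 0.33 F [15.   7.  -9.5] tilt [0.011 0.008] w 0.0
```

The lever is against its stop, with 16 N and no further movement. I'll retreat upwards and check.

```bash
python3 -m pendant '[[0,0.006,0,0,0],[0,0.008,0,0,0],[0,0,0,-0.035,0],[0,0,0,-0.04,0],[0,-0.01,-0.035,-0.02,0],[0,-0.01,-0.035,0,0],[0,-0.01,-0.03,0,0],[0,0,0,0,0],[0,0,0,0,0]]'
python3 - <<'E'
from h import *
from go import B,YAW
c,s=np.cos(YAW),np.sin(YAW)
w2b=lambda p:np.array([c*(p[0]-B[0])+s*(p[1]-B[1]),-s*(p[0]-B[0])+c*(p[1]-B[1])])
im,d=bot.read_camera("wrist"); M=model("wrist")
for n in ("red","blue","yellow"):
    for r in bot.pinpoint(n+"_tip","wrist")[:1]: print(n,"tip",round(r["score"],2),np.round(r["at"]),w2b(rays(M,r["at"],.056)[0]).round(4))
for r in bot.pinpoint("pull_rib","wrist")[:1]: print("rib",w2b(rays(M,r["at"],.0805)[0]).round(4))
hsv=cv2.cvtColor(im[100:230,150:480],cv2.COLOR_BGR2HSV)
for n,lo,hi in (("red",0,6),("yellow",26,34),("blue",100,125)):
    k=((hsv[...,0]>=lo)&(hsv[...,0]<=hi)&(hsv[...,1]>190)&(hsv[...,2]>90)).astype(np.uint8)
    N,L,S,_=cv2.connectedComponentsWithStats(k); i=1+S[1:,4].argmax(); ys,xs=np.nonzero(L==i)
    P=rays(M,np.c_[xs+150,ys+100],.056)[:,:2]; P=np.array([w2b(p) for p in P]); v=np.linalg.svd(P-P.mean(0))[2][0]
    print(n,len(P),P.mean(0).round(4),"axis deg",np.degrees(np.arctan2(v[1],v[0])).round(1))
cv2.imwrite("pics/w5.png",im)
E
python3 go.py 0.065 0 0.105
```

```text
t: 10.87
eef_pos: [0.3818, 0.2485, 0.3133]
tool_rot: [0.0, 0.971, 0.24, -0.0]
contact_force: [1.0, -0.6, 0.3]
gripper_width: -0.001
grasp_force: 0.0
red tip 0.73 [453. 195.] [-0.0739 -0.1181]
blue tip 0.59 [230. 143.] [-0.0307  0.0671]
yellow tip 0.73 [371. 193.] [-0.0722 -0.0488]
rib [ 0.022  -0.0041]
red 447 [-0.0728 -0.1013] axis deg -92.4
yellow 407 [-0.0718 -0.0313] axis deg -89.3
blue 405 [-0.0449  0.0656] axis deg 178.8
t 11.12 tcp [0.384  0.2465 0.3127] tip box [-0.0818 -0.0055  0.1397] yaw-box -0.04 F [-0.1  1.2 -0.1] tilt [-0.001 -0.001] w 0.0
tool shift [ 0.1468 -0.0056  0.0346]
```

View pics/w5.png

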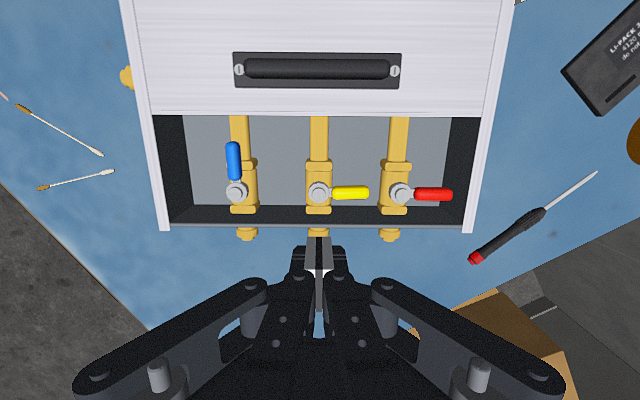

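Red now lies across its pipe at (433,194). Yellow at (350,193) and blue at (234,160) are unchanged. Next I'll push the rib from behind to close the cover.

```bash
python3 -m pendant '[[0,0.035,-0.003,0,0],[0,0.035,-0.003,0,0],[0,0.035,0,0,0],[0,0.032,0,0.01,0],[0,0,0,0.02,0],[0,0,0,0.02,0],[0,0,0,0,0]]'; python3 go.py 0.05 0 0.0715
```

```text
t: 11.7
eef_pos: [0.502, 0.3138, 0.2587]
tool_rot: [0.001, 0.972, 0.236, -0.003]
contact_force: [-1.4, -0.5, 0.1]
gripper_width: 0.002
grasp_force: 0.0
t 11.7 tcp [0.502  0.3138 0.2587] tip box [0.0529 0.0001 0.0858] yaw-box -0.03 F [-1.4 -0.5  0.1] tilt [-0.006 -0.004] w 0.0
tool shift [-0.0028  0.0001  0.0143]
```

```bash
python3 -m pendant '[[0,0,0,0.008,0],[0,0,0,0.006,0],[0,-0.006,0,0,0],[0,-0.01,0,0,0],[0,-0.012,0,0,0],[0,-0.012,0,0,0],[0,-0.012,0,0,0],[0,-0.012,0,0,0],[0,-0.012,0,0,0],[0,-0.012,0,0,0],[0,-0.012,0,0,0],[0,-0.006,0,0,0]]'; python3 go.py -0.056 0 0.0715
```

```text
t: 12.7
eef_pos: [0.4068, 0.2665, 0.2501]
tool_rot: [-0.0, 0.972, 0.237, 0.001]
contact_force: [2.4, 1.5, 0.6]
gripper_width: 0.0
grasp_force: 1.1
t 12.7 tcp [0.4068 0.2665 0.2501] tip box [-0.0518  0.0019  0.0771] yaw-box 0.08 F [2.4 1.5 0.6] tilt [0.002 0.001] w 0.0
tool shift [-0.0042  0.0019  0.0056]
```

```bash
python3 -m pendant '[[0,0,0,0.003,0],[0,-0.003,0,0.002,0],[0,-0.003,0,0,0],[0,-0.003,0,0,0],[0,0,0,0,0]]'; python3 go.py -0.056 0 0.0715
```

```text
t: 13.12
eef_pos: [0.4026, 0.264, 0.2449]
tool_rot: [-0.002, 0.972, 0.236, 0.004]
contact_force: [9.2, 4.0, -6.9]
gripper_width: 0.0
grasp_force: 5.4
t 13.12 tcp [0.4026 0.264  0.2449] tip box [-0.0556  0.002   0.0719] yaw-box 0.01 F [ 9.2  4.  -6.9] tilt [0.006 0.005] w 0.0
tool shift [-0.0004  0.002   0.0004]
```

```bash
python3 -m pendant '[[0,0.006,0,0,0],[0,0.008,0,0,0],[0,0,0,-0.035,0],[0,0,0,-0.04,0],[0,-0.03,0,-0.01,0],[0,-0.02,0,0,0],[0,0,0,0,0],[0,0,0,0,0]]'
python3 - <<'E'
from h import *
from go import B,YAW
c,s=np.cos(YAW),np.sin(YAW)
w2b=lambda p:np.array([c*(p[0]-B[0])+s*(p[1]-B[1]),-s*(p[0]-B[0])+c*(p[1]-B[1])])
im,d=bot.read_camera("wrist"); M=model("wrist")
for r in bot.pinpoint("pull_rib","wrist")[:1]: print("rib",w2b(rays(M,r["at"],.0805)[0]).round(4))
cv2.imwrite("pics/w6.png",im)
E
python3 go.py
```

```text
t: 13.78
eef_pos: [0.3675, 0.2459, 0.3291]
tool_rot: [0.001, 0.972, 0.237, -0.0]
contact_force: [0.9, 0.4, -0.5]
gripper_width: 0.003
grasp_force: 0.0
rib [-0.0703 -0.0006]
t 13.88 tcp [0.3686 0.2465 0.3289] tip box [-0.0952  0.0017  0.1559] yaw-box 0.03 F [ 0.8  0.5 -0.4] tilt [-0.  0.] w 0.0
```

View pics/w6.png

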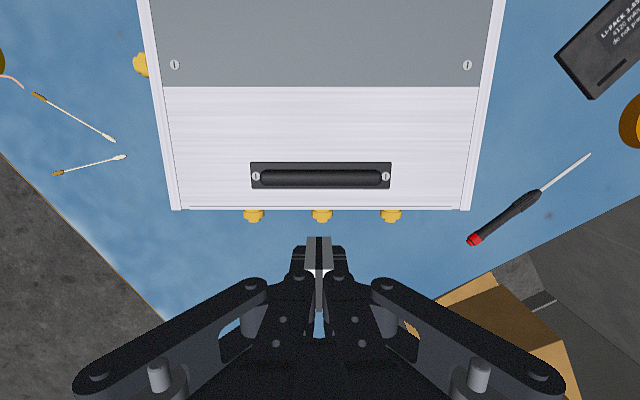

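The cover is fully closed, with its front edge flush at row 208 and the rib at (320,177). The fingers are clear above it and the loose things are where they were.

```bash
python3 -c "
from station import bot
print(bot.hand_in())"
```

```text
the job is handed in; nothing more can be done
None
```

The red valve is shut against its stop, the cover is fully closed again, blue and yellow and the loose things were left alone, and the job was handed in at about 14 s.

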